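# Seat a filter carrier and hold the lamp shutter open

## Robot

A 6-joint arm with a two-finger parallel gripper is mounted at the origin on the work surface. World frame = base frame: x ahead of the robot, y to its left, z up, the work surface at z = 0. Lengths are in mm, angles in rad, forces in N, time in s.
With the tool pointing down it reaches from about 350 to 875 mm from the base axis. Payload 4.2 kg.
Tool frame: the origin (TCP) lies at the very end of the fingers, on their centre line; the grasp point (between the pads) lies arm.grip_depth behind it (arm.grip_depth is the distance from the TCP to the grasp point, in mm); x points along the fingers, y is the direction in which the jaws open and shut, and the axes are right-handed (so a half turn about x gives the same grasp; the last joint's range is limited). The gripper opens to 85 mm and grips with 20 to 120 N. Pads are 22 mm wide; open, the fingers measure 114 mm over their backs; the gripper's body (76 mm by 85 mm) begins 54 mm behind the grasp point. The pads swing forward as they close: fully open they stand 13 mm farther back than shut.
Start: joints at [1.533, 0.385, 0.008, 0, -1.194, -0.259], TCP at [182.756, 597.662, 231.312] pointing down, gripper open.
Joint ranges: [-3.14, 3.14], [-1.21, 2.06], [-1.07, 1.41], [-3.16, 2.05], [-2.99, -0.16], [-3.1, 3.1]. Speed limits (rad/s): [2.79, 2.79, 3.14, 3.14, 3.14, 3.14].

## Interface

Orientations are given as a unit quaternion [x, y, z, w].
In Python, from bench import arm, get_image, models gives the robot as it stands.
- The arm moves only by the tool arm_command, never from a script. Its argument "rows" is a list of rows, each an object of numbers: "dx", "dy", "dz": the shift along the tool's x, y, z in m; "wx", "wy", "wz": the turn, a rotation vector about the tool's x, y, z in degrees; "gripper": the closure, from -1 (fully open) to 1 (shut). A call has exactly 8 rows; each row is the pose to reach, as a shift and turn from the pose measured when the call began, along the tool's axes at that moment; what a row does not reach only later rows make up. A row lasts 1/10 s, in which the tool goes at most 50 mm and 8.59 degrees, less where a joint would pass 70% of its speed; a pose out of reach is approached as far as the arm can. A call with a gripper value outside its range is refused whole. The fingers move at their own pace and stop on an object; the grip force is fixed at half the most. Time passes only in rows, so rows that repeat a pose let the fingers close, or fill a call up. It gives the time, the measured TCP pose, the force and the opening at its end, in the units of the state.
- arm.read_state(): the state, without advancing time (a new reading comes with each control period).
- get_image(name): name is "side" or "top"; returns a dict with "img" (400x640x3 uint8, red, green, blue), "K" (3x3 intrinsics, pixels), "rvec" (rotation vector, rad) and "tvec" (3), from world to camera coordinates, as OpenCV has them. Camera axes: x right, y down, z forward; pixel columns grow to the right and rows downward; lengths in mm; the calibration is good to about 2 mm. A picture is of the moment at which its call begins. There is no depth.
- arm.job_done(): hands the job in, once; it reports no verdict.
Trained networks look in the newest picture that a camera, given by its name, has taken for a name from the list of things; names that differ only in an ending like _2 or _b are one class to them, and where a whole thing is asked for, a point or a joint stands for the part that bears it (a point fixed in the world has none). Each returns a list of dicts, best first, with "conf" (0 to 1); they miss things now and then, are a little off and sometimes report something else, mostly with a low value. They report only what shows in the picture. A call takes as long as a camera call.
- models.cut_out(camera, query): "mask" (400x640 bool, what is visible of it) and "extent" ([left, top, right, bottom] in pixels, round what is visible of it).
The state is a dict: "clock": time; "joints": joint angles; "joint_vel": joint speeds; "joint_efforts": joint torques, N m; "position": TCP position; "ee_rot": TCP orientation; "contact_force": force on the tool from outside, world axes, zero at the start; "wrist_torque": the same for the moment, N m; "gripper_width": finger opening in mm.
Only numpy, scipy, OpenCV 4.12 (cv2) and the standard library are available. Lean on these libraries where they do the work, as an engineer would, in place of code of your own. Each camera call takes 0.05 s, during which the arm holds its last target.

## Task

Fit the amber filter carrier onto the optical bench: lower it over the two locating pins until it rests flush, and let go of it. Then swing the shutter round by its red post, against its spring, as far as its stop, and finish while still holding it there with the gripper so the reading can be taken. Leave the blue filter carrier, the beaker and the bottle where they are.

Things in the scene. Friction and masses are not known exactly. Their poses are not given: they have to be found in the camera images.
- amber: amber filter carrier, loose, 120-250 g, flat on the table; may swap places with blue. Origin: centre of underside. Aluminium plate 110 (x) x 60 (y) x 8 mm thick, two 10 mm through holes at x = +-42, y = 0 mm. On its middle stands a black frame with amber glass, 44 mm along x, 12 mm thick along y, top 58 mm above the underside: pinch it across the 12 mm. Same when turned half round
- blue: blue filter carrier, loose, 120-250 g, flat on the table; a bystander. Origin: centre of underside. Aluminium plate 110 (x) x 60 (y) x 8 mm thick, two 10 mm through holes at x = +-42, y = 0 mm. On its middle stands a black frame with blue glass, 44 mm along x, 12 mm thick along y, top 58 mm above the underside: pinch it across the 12 mm. Same when turned half round
- bench: optical bench, fixed, placed and turned anew each time. Origin: centre of underside. Slate-grey base 130 (x) x 320 (y) x 25 mm high. On it a beige detector block (80 x 40 mm, centre y = -135 mm) and a beige lamp housing (80 x 70 mm, centre y = +115 mm), both tops 85 mm above the table. Between them, at x = 0, y = -20 mm, the seat with its pins.
- seat (a point): middle of the carrier seat on the base's top face, 25 mm above the table; axes as the bench. Two steel pins, 8 mm diameter, 20 mm high, at x = +-42, y = 0 mm, tapering to 4 mm over their top 6 mm. Seated, the carrier's origin lies on this point with its x axis along this x axis (either way round).
- pivot (a point): vertical axis of the shutter on top of the lamp housing, 88 mm above the work surface, at x = 0, y = +115 mm of the bench; its axes are those of the bench.
- shutter (a joint): angle of the shutter crank in rad about the vertical axis through pivot, counter-clockwise from above positive. 0 = at rest, flag covering the lamp; 1.0 = hard against the stop. A spring pulls it back to 0 always: at the post it takes about 2.8 N at rest and 6.3 N at the stop.
- post (a point): red upright post, 14 mm diameter, 45 mm tall, on the end of the aluminium shutter bar, 100 mm from the pivot axis. This point: centre of its foot, 96 mm above the table; turns with the crank. The bar below is 8 mm thick. In bench axes from pivot it is at x = +48, y = +88 mm at rest and swings round towards the bench's -x side, to x = -48, y = +88 mm at the stop.
- beaker: glass beaker 66 mm across, 85 mm tall, loose, a bystander; origin at the centre of its underside.
- bottle: amber glass bottle 56 mm across, 120 mm tall, loose, a bystander; origin at the centre of its underside.

How it is judged (in metres and radians):
On the way, in this order (a step that is already met when the one before it is completed fails the run):
1. the amber carrier rests flush over both pins, let go (z of amber in the frame of seat between -0.0025 and 0.0025 m and horizontal distance between amber and seat below 0.004 m and angle between the x axis of amber and the x axis of seat, either way round below 0.06 rad and angle between amber's own z axis and vertical below 0.04 rad and contact force between the fingers and amber below 0.1 N), for 0.2 s.
2. the shutter is wound to its stop by its post (value of joint shutter above 0.94 rad and contact force between the fingers and red_post above 1 N), for 0.2 s.
At the end, for the whole second after the job is handed in: Amber carrier seated over both pins (height within 2.5 mm, centre 4 mm, x axes 0.06 rad, tilt 0.04 rad), not touched by the fingers or the post; shutter above 0.94 of 1.0 rad, the fingers holding its red post with over 1 N; beaker and bottle upright (all of step 1 and all of step 2 and contact force between red_post and amber below 0.1 N and angle between each of beaker, bottle's own z axis and vertical below 0.1 rad); the arm keeps its last pose, push and grip.
It fails at once if the blue carrier is moved more than 20 mm (distance of blue from where it was at the start of the episode above 0.02 m).
It fails at once if the beaker is moved more than 20 mm (distance of beaker from where it was at the start of the episode above 0.02 m).
It fails at once if the bottle is moved more than 20 mm (distance of bottle from where it was at the start of the episode above 0.02 m).
It fails at once if the amber carrier is dropped over the pins: let go above the seat more than 25 mm too high (horizontal distance between amber and seat below 0.04 m and z of amber in the frame of seat above 0.025 m and contact force between the fingers and amber below 0.05 N).
It also fails if it takes over 62 s, if anything falls off the work surface, if the arm or the gripper's body presses on something with over 40 N, if the wrist force passes 120 N, or if a joint passes its speed limit or range.

## Working session

There is one attempt and no reset: what is moved stays moved. The work goes in short steps, Python scripts to look and compute and a tool call to move; the robot and the scene stay as the last step left them, time stands still between calls to the robot, and variables do not carry over. Pictures are saved under pics/ and viewed, and the job is handed in when it is done.

Besides the shell and the picture viewer there is one more tool, called after "Call:" as name([rows], argument=value, ...), one row to a line, values as JSON. arm_command: Moves the arm, as the interface text tells. Its arguments: {"type":"object","properties":{"rows":{"type":"array"}},"required":["rows"]}

```bash
ls; mkdir -p pics; python3 - <<'E'
from bench import arm,get_image,models
import cv2,numpy as np
s=arm.read_state();print(s, arm.grip_depth)
for c in("side","top"):
    g=get_image(c);cv2.imwrite(f"pics/{c}0.png",g["img"][:,:,::-1]);print(c,g["K"],g["rvec"],g["tvec"])
    R=cv2.Rodrigues(np.array(g["rvec"],float))[0];print(-R.T@np.array(g["tvec"]).ravel())
    for q in("amber","blue","bench","shutter","post","beaker","bottle"):
        for d in models.cut_out(c,q)[:2]: print(c,q,d["conf"],d["extent"],d["mask"].sum())
E
```

```text
pics
{'clock': 0.0, 'joints': array([ 1.53259520e+00,  3.85593871e-01,  6.60367053e-03, -5.04891041e-04,
       -1.19398960e+00, -2.58606069e-01]), 'joint_vel': array([ 0.00018717, -0.00082147, -0.00070138, -0.0005108 , -0.00159792,
        0.00034462]), 'joint_efforts': array([-9.24878404e-04, -3.92292023e+01,  1.88399345e+01,  4.18623984e+00,
       -4.69921360e-03, -1.76374542e-06]), 'position': array([182.59834976, 597.11478496, 230.18951172]), 'ee_rot': array([-0.69924435,  0.10540305,  0.69940436,  0.10383197]), 'contact_force': array([ 0.0783869 , -0.14742212,  0.39382123]), 'wrist_torque': array([0.01289932, 0.01249814, 0.00061288]), 'gripper_width': 85.43925987892648} 18.700000000000003
side [[420.1401351    0.         324.3470218 ]
 [  0.         420.1401351  195.32740538]
 [  0.           0.           1.        ]] [ 0.1615615  -2.78000674  1.32223361] [ 613.8348921    49.13164073 1052.44449803]
[509.6291883  852.92262367 706.85762554]
side amber 0.71 [314.6, 122.3, 350.1, 147.4] 560
side blue 0.65 [374.3, 125.5, 413.4, 149.8] 607
side bench 0.88 [292.6, 158.3, 386.6, 275.9] 6060
side shutter 0.89 [289.8, 210.8, 347.1, 253.9] 686
side post 0.71 [296.4, 209.9, 345.2, 254.1] 625
side beaker 0.78 [266.4, 143.3, 291.3, 178.9] 708
side bottle 0.63 [326.3, 310.1, 362.0, 369.6] 1462
top [[496.9176044    0.         321.01166415]
 [  0.         496.9176044  200.57339235]
 [  0.           0.           1.        ]] [ 2.01212124 -2.19729036  0.24489457] [ 117.91122055  620.00355216 1336.93158745]
[ 317.02002533   87.92203174 1441.34019233]
top amber 0.58 [428.0, 174.0, 457.2, 214.2] 739
top blue 0.89 [438.8, 236.5, 466.4, 280.9] 806
top bench 0.84 [240.8, 192.9, 376.9, 256.5] 5272
top bench 0.19 [424.9, 171.8, 455.1, 215.2] 755
top shutter 0.73 [241.2, 197.4, 294.4, 229.3] 277
top post 0.67 [239.7, 194.8, 293.1, 228.3] 307
top beaker 0.6 [357.7, 140.8, 379.9, 169.0] 485
top bottle 0.96 [179.5, 238.0, 209.3, 257.8] 436
```

```bash
python3 - <<'E'
import cv2
a=cv2.imread("pics/top0.png")[120:300,160:480];cv2.imwrite("pics/topz.png",cv2.resize(a,(800,450),interpolation=2))
a=cv2.imread("pics/side0.png")[100:380,230:450];cv2.imwrite("pics/sidez.png",cv2.resize(a,(471,600),interpolation=2))
E
```

```text
(no output)
```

View pics/top0.png

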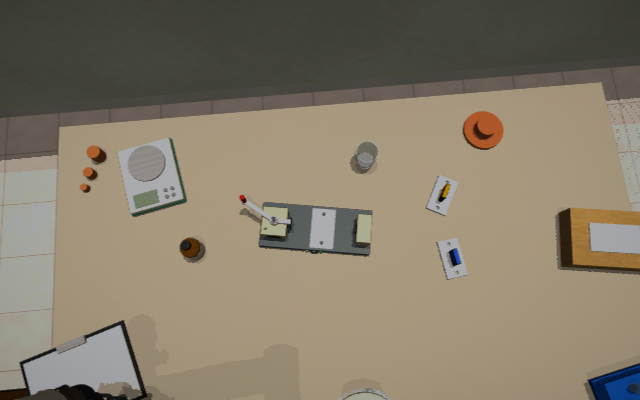

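View pics/side0.png

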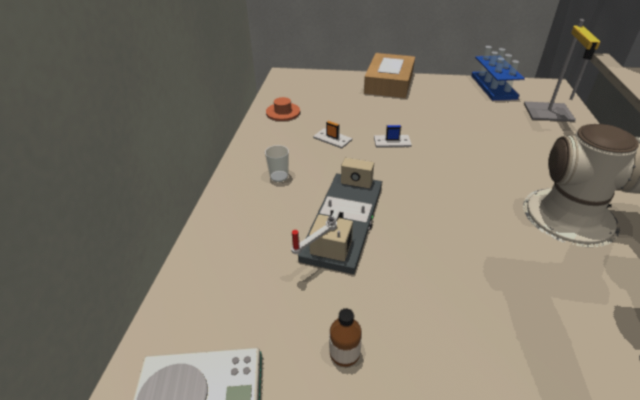

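View pics/topz.png

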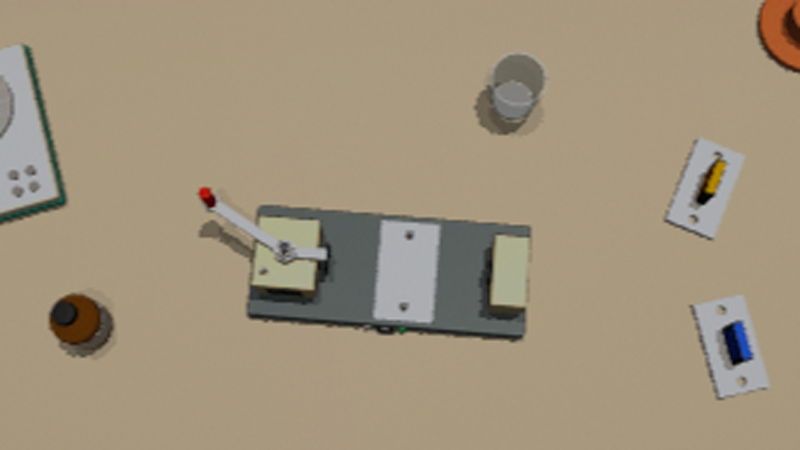

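View pics/sidez.png

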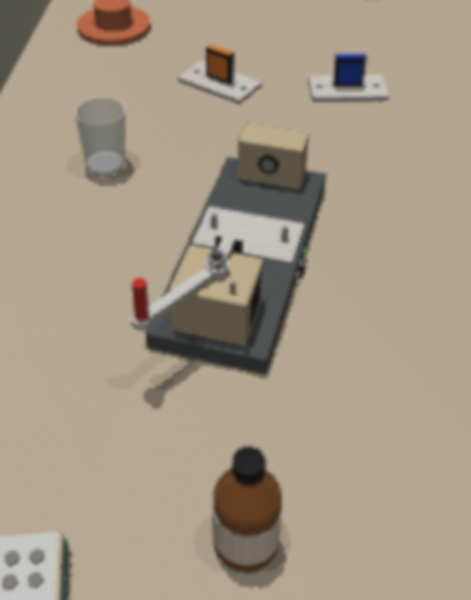

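```bash
cat > h.py <<'E'
from bench import arm,get_image,models
import cv2,numpy as np
from scipy.optimize import minimize
def cam(c):
    g=get_image(c);g["c"]=c;g["rvec"]=np.array(g["rvec"],float).ravel();g["tvec"]=np.array(g["tvec"],float).ravel();g["R"]=cv2.Rodrigues(g["rvec"])[0];g["C"]=-g["R"].T@g["tvec"];return g
def proj(g,P): return cv2.projectPoints(np.asarray(P,float).reshape(-1,1,3),g["rvec"],g["tvec"],g["K"],None)[0].reshape(-1,2)
def ray(g,uv,z):
    d=g["R"].T@np.linalg.inv(g["K"])@np.array([uv[0],uv[1],1.]);return g["C"]+d*(z-g["C"][2])/d[2]
def box(cx,cy,sx,sy,z0,z1): return np.array([[cx+a*sx/2,cy+b*sy/2,z] for a in(-1,1) for b in(-1,1) for z in(z0,z1)])
def place(p,L,z=0):
    x,y,t=p[:3];c,s=np.cos(t),np.sin(t);L=np.asarray(L,float);return np.c_[x+c*L[:,0]-s*L[:,1],y+s*L[:,0]+c*L[:,1],L[:,2]+z]
CAR=[box(0,0,110,60,0,8),box(0,0,44,12,8,58)]
BEN=[box(0,0,130,320,0,25),box(0,-135,80,40,25,85),box(0,115,80,70,25,85)]
S=8
def sil(g,boxes,p,win,z=0):
    u0,v0,w,h=win;im=np.zeros((h*S,w*S),np.uint8)
    for b in boxes:
        q=(proj(g,place(p,b,z))-[u0,v0]+0.5)*S-0.5
        cv2.fillConvexPoly(im,np.round(cv2.convexHull(q.astype(np.float32))*16).astype(np.int32),255,shift=4)
    return cv2.resize(im,(w,h),interpolation=cv2.INTER_AREA)/255.
def fit(items,boxes,p0,z=0):
    # items: (g,mask)
    W=[]
    for g,m in items:
        ys,xs=np.nonzero(m);u0,v0=xs.min()-15,ys.min()-15;w,h=xs.max()+15-u0,ys.max()+15-v0
        W.append((g,m[v0:v0+h,u0:u0+w].astype(float),(u0,v0,w,h)))
    f=lambda p:sum(((sil(g,boxes,p,w,z)-m)**2).sum() for g,m,w in W)
    best=None
    for k in range(3):
        st=np.array(p0,float);sim=np.array([st]+[st+d for d in np.diag([6,6,.08])*(1-.4*k)])
        r=minimize(f,p0,method="Nelder-Mead",options=dict(initial_simplex=sim,xatol=.02,fatol=.02));p0=r.x
    return r.x,r.fun,[m.sum() for _,m,_ in W]
E
python3 - <<'E'
from h import *
T,Sd=cam("top"),cam("side")
tcp=arm.read_state()["position"];print("tcp px",proj(T,tcp),proj(Sd,tcp),"origin",proj(T,[0,0,0]),proj(Sd,[0,0,0]))
vis={}
for q in("amber","blue","bench"):
    it=[];
    for g in(T,Sd):
        m=models.cut_out(g["c"],q)[0]["mask"];it.append((g,m));vis.setdefault(g["c"],g["img"][:,:,::-1].copy())[m]=(255,0,255)
    ys,xs=np.nonzero(it[0][1]);x,y,_=ray(T,(xs.mean(),ys.mean()),10)
    pts=np.array([ray(T,(a,b),10)[:2] for a,b in zip(xs,ys)]);w,v=np.linalg.eigh(np.cov(pts.T));
    d=v[:,1];t=np.arctan2(d[1],d[0]);
    if q=="bench": t-=np.pi/2
    for its in(it,it[:1],it[1:]): print(q,fit(its,BEN if q=="bench" else CAR,[x,y,t]))
for q,z in(("beaker",40),("bottle",60),("post",96)):
  for g in(T,Sd):
    e=models.cut_out(g["c"],q)[0]["extent"];print(q,ray(g,((e[0]+e[2])/2,(e[1]+e[3])/2),z))
for c in vis: cv2.imwrite(f"pics/m_{c}.png",vis[c])
a=vis["top"][120:300,160:480];cv2.imwrite("pics/mt.png",cv2.resize(a,(800,450),interpolation=0))
a=vis["side"][100:380,230:450];cv2.imwrite("pics/ms.png",cv2.resize(a,(471,600),interpolation=0))
E
```

```text
tcp px [[105.96293537 393.24343348]] [[649.11258805 404.8847984 ]] origin [[364.83751268 431.01949951]] [[569.39241372 214.9409567 ]]
amber (array([ 628.9059241 , -297.54274759,    2.63413306]), np.float64(49.57714725105728), [np.float64(717.0), np.float64(546.0)])
amber (array([ 629.61122698, -298.50988264,    2.62939596]), np.float64(29.230296039984623), [np.float64(717.0)])
amber (array([ 628.298006  , -296.55913306,    2.63855966]), np.float64(13.502868127643213), [np.float64(546.0)])
blue (array([ 439.33592427, -300.96992961,   -3.01860815]), np.float64(93.44158400615149), [np.float64(832.0), np.float64(510.0)])
blue (array([ 439.62268501, -300.95548354,   -3.01175228]), np.float64(26.6480430603614), [np.float64(832.0)])
blue (array([ 439.14181113, -301.46997761,   -3.04167801]), np.float64(64.14981930026912), [np.float64(510.0)])
bench (array([ 5.59775401e+02,  8.49848990e+01, -1.70755389e-01]), np.float64(507.36441368704345), [np.float64(5154.0), np.float64(6083.0)])
bench (array([ 5.59979272e+02,  8.44219156e+01, -1.68017423e-01]), np.float64(210.6023221837755), [np.float64(5154.0)])
bench (array([ 5.59664731e+02,  8.55595546e+01, -1.70302378e-01]), np.float64(289.78975778546715), [np.float64(6083.0)])
beaker [758.11938458 -87.78932094  40.        ]
beaker [757.25194389 -93.54963932  40.        ]
bottle [523.47382048 426.59918274  60.        ]
bottle [527.27285513 449.27188411  60.        ]Traceback (most recent call last):
  File "<stdin>", line 16, in <module>
IndexError: list index out of range
```

```bash
python3 - <<'E'
from h import *
from scipy.spatial.transform import Rotation as Ro
s=arm.read_state();R=Ro.from_quat(s["ee_rot"]).as_matrix();print(np.round(R,3),s["clock"])
T,Sd=cam("top"),cam("side")
A=[628.9,-297.5,2.634];B=[559.78,84.98,-.1707]
for g,win in((T,(170,130,310,150)),(Sd,(240,90,190,200))):
    u,v,w,h=win;k=min(800/w,600/h);im=cv2.resize(g["img"][v:v+h,u:u+w,::-1].copy(),None,fx=k,fy=k,interpolation=2)
    def L(P,c,cl=True):cv2.polylines(im,[np.round((proj(g,P)-[u,v]+.5)*k).astype(int)],cl,c,1)
    R4=lambda cx,cy,sx,sy,z:np.array([[cx-sx/2,cy-sy/2,z],[cx+sx/2,cy-sy/2,z],[cx+sx/2,cy+sy/2,z],[cx-sx/2,cy+sy/2,z]])
    circ=lambda cx,cy,r,z:np.array([[cx+r*np.cos(a),cy+r*np.sin(a),z] for a in np.linspace(0,6.28,24)])
    for P in(R4(0,0,110,60,8),R4(0,0,44,12,58),circ(42,0,5,8),circ(-42,0,5,8)):L(place(A,P),(0,0,255))
    for P in(R4(0,0,130,320,25),R4(0,-135,80,40,85),R4(0,115,80,70,85),circ(42,-20,4,25),circ(-42,-20,4,25),circ(42,-20,2,45),circ(-42,-20,2,45),circ(48,203,7,96),circ(48,203,7,141)):L(place(B,P),(0,0,255))
    cv2.imwrite(f"pics/ov_{g['c']}.png",im)
E
```

```text
[[ 0.    -0.292 -0.956]
 [-0.    -0.956  0.292]
 [-1.     0.    -0.   ]] 1.45
```

View pics/ov_top.png

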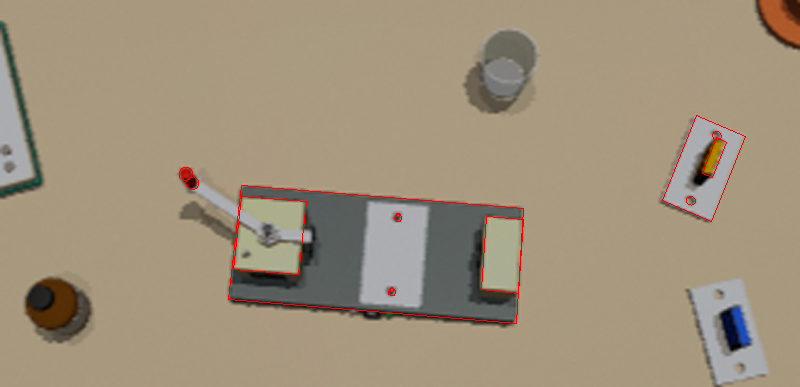

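View pics/ov_side.png

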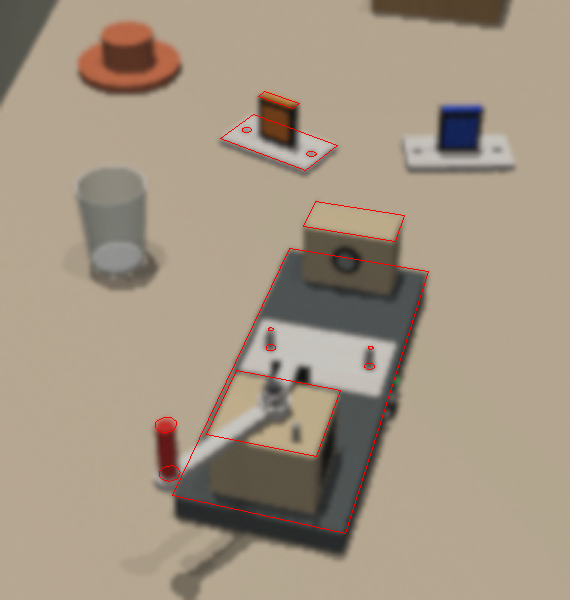

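```bash
cat >> h.py <<'E'
from scipy.spatial.transform import Rotation as Ro
def Rt(yaw):
    y=np.array([np.cos(yaw),np.sin(yaw),0]);x=np.array([0,0,-1.]);return np.c_[x,y,np.cross(x,y)]
def go(pos,yawdeg):
    s=arm.read_state();R=Ro.from_quat(s["ee_rot"]).as_matrix()
    d=R.T@(np.array(pos)-s["position"])/1000;w=Ro.from_matrix(R.T@Rt(np.radians(yawdeg))).as_rotvec(degrees=True)
    cy=np.degrees(np.arctan2(R[1,1],R[0,1]))
    print("t %.2f pos %s yaw %.2f q %s F %s w %.1f"%(s["clock"],np.round(s["position"],1),cy,np.round(s["joints"],2),np.round(s["contact_force"],1),s["gripper_width"]))
    print("d",np.round(d,4),"w",np.round(w,2))
E
python3 -c "
from h import *
go([330,300,230],-171)"
```

```text
t 1.55 pos [182.7 597.7 231.3] yaw -107.00 q [ 1.53  0.38  0.01 -0.   -1.19 -0.26] F [-0.6  0.1  0.1] w 85.3
d [ 0.0013  0.2416 -0.2279] w [64.  0. -0.]
```

Call:
arm_command([
  {"dx": 0, "dy": 0.03, "dz": -0.028, "wx": 8, "gripper": -1},
  {"dx": 0, "dy": 0.06, "dz": -0.057, "wx": 16, "gripper": -1},
  {"dx": 0, "dy": 0.09, "dz": -0.085, "wx": 24, "gripper": -1},
  {"dx": 0, "dy": 0.12, "dz": -0.114, "wx": 32, "gripper": -1},
  {"dx": 0, "dy": 0.15, "dz": -0.142, "wx": 40, "gripper": -1},
  {"dx": 0, "dy": 0.18, "dz": -0.17, "wx": 48, "gripper": -1},
  {"dx": 0, "dy": 0.21, "dz": -0.2, "wx": 56, "gripper": -1},
  {"dx": 0, "dy": 0.242, "dz": -0.228, "wx": 64, "gripper": -1},
])

```text
validation failed for argument at $.ro...
```

```bash
python3 -c "
from h import *
go([490,-10,230],125)"
```

```text
t 1.55 pos [182.7 597.7 231.3] yaw -107.00 q [ 1.53  0.38  0.01 -0.   -1.19 -0.26] F [-0.6  0.1  0.1] w 85.3
d [ 0.0013  0.4912 -0.4715] w [128.   0.  -0.]
```

Call:
arm_command([
  {"dx": 0, "dy": 0.03, "dz": -0.028, "wx": 8, "wy": 0, "wz": 0, "gripper": -1},
  {"dx": 0, "dy": 0.06, "dz": -0.057, "wx": 16, "wy": 0, "wz": 0, "gripper": -1},
  {"dx": 0, "dy": 0.09, "dz": -0.085, "wx": 24, "wy": 0, "wz": 0, "gripper": -1},
  {"dx": 0, "dy": 0.12, "dz": -0.114, "wx": 32, "wy": 0, "wz": 0, "gripper": -1},
  {"dx": 0, "dy": 0.15, "dz": -0.142, "wx": 40, "wy": 0, "wz": 0, "gripper": -1},
  {"dx": 0, "dy": 0.18, "dz": -0.17, "wx": 48, "wy": 0, "wz": 0, "gripper": -1},
  {"dx": 0, "dy": 0.21, "dz": -0.2, "wx": 56, "wy": 0, "wz": 0, "gripper": -1},
  {"dx": 0, "dy": 0.242, "dz": -0.228, "wx": 64, "wy": 0, "wz": 0, "gripper": -1},
])

```text
clock: 2.35
position: [330.6, 298.2, 231.7]
ee_rot: [-0.536, 0.46, 0.536, 0.461]
contact_force: [0.8, 0.3, 0.1]
gripper_width: 85.2
```

```bash
python3 -c "
from h import *
go([490,-10,230],125)"
```

```text
t 2.35 pos [330.6 298.2 231.7] yaw -171.30 q [ 1.1   0.07 -0.41  0.   -1.09 -0.95] F [0.8 0.3 0.1] w 85.2
d [ 0.0015 -0.111  -0.3287] w [6.37e+01 6.00e-02 2.00e-02]
```

Call:
arm_command([
  {"dx": 0, "dy": -0.014, "dz": -0.041, "wx": 8, "wy": 0, "wz": 0, "gripper": -1},
  {"dx": 0, "dy": -0.028, "dz": -0.082, "wx": 16, "wy": 0, "wz": 0, "gripper": -1},
  {"dx": 0, "dy": -0.042, "dz": -0.123, "wx": 24, "wy": 0, "wz": 0, "gripper": -1},
  {"dx": 0, "dy": -0.056, "dz": -0.164, "wx": 32, "wy": 0, "wz": 0, "gripper": -1},
  {"dx": 0, "dy": -0.07, "dz": -0.205, "wx": 40, "wy": 0, "wz": 0, "gripper": -1},
  {"dx": 0, "dy": -0.084, "dz": -0.246, "wx": 48, "wy": 0, "wz": 0, "gripper": -1},
  {"dx": 0, "dy": -0.098, "dz": -0.287, "wx": 56, "wy": 0, "wz": 0, "gripper": -1},
  {"dx": 0, "dy": -0.111, "dz": -0.329, "wx": 64, "wy": 0, "wz": 0, "gripper": -1},
])

```text
clock: 3.15
position: [490.8, -12.0, 231.9]
ee_rot: [-0.209, 0.675, 0.209, 0.676]
contact_force: [0.2, 0.9, -0.1]
gripper_width: 85.4
```

```bash
python3 -c "
from h import *
go([628.9,-297.5,130],60.9)"
```

```text
t 3.15 pos [490.8 -12.  231.9] yaw 124.37 q [ 0.31  0.15 -0.31 -0.   -1.1  -1.28] F [ 0.2  0.9 -0.1] w 85.4
d [ 0.1018 -0.3136 -0.0474] w [ 6.347e+01  1.000e-01 -5.000e-02]
```

Call:
arm_command([
  {"dx": 0.0, "dy": -0.039, "dz": -0.006, "wx": 8, "wy": 0, "wz": 0, "gripper": -1},
  {"dx": 0.0, "dy": -0.078, "dz": -0.012, "wx": 16, "wy": 0, "wz": 0, "gripper": -1},
  {"dx": 0.0, "dy": -0.118, "dz": -0.018, "wx": 24, "wy": 0, "wz": 0, "gripper": -1},
  {"dx": 0.01, "dy": -0.157, "dz": -0.024, "wx": 32, "wy": 0, "wz": 0, "gripper": -1},
  {"dx": 0.03, "dy": -0.196, "dz": -0.03, "wx": 40, "wy": 0, "wz": 0, "gripper": -1},
  {"dx": 0.055, "dy": -0.235, "dz": -0.036, "wx": 48, "wy": 0, "wz": 0, "gripper": -1},
  {"dx": 0.08, "dy": -0.275, "dz": -0.042, "wx": 56, "wy": 0, "wz": 0, "gripper": -1},
  {"dx": 0.102, "dy": -0.3136, "dz": -0.0474, "wx": 63.5, "wy": 0, "wz": 0, "gripper": -1},
])

```text
clock: 3.95
position: [629.2, -299.1, 128.3]
ee_rot: [0.18, 0.684, -0.179, 0.684]
contact_force: [0.4, -0.3, 0.8]
gripper_width: 85.2
```

```bash
python3 -c "
from h import *
go([628.9,-297.5,20],60.9)
for c in('top','side'): cv2.imwrite('pics/a_%s.png'%c,cam(c)['img'][:,:,::-1])"
```

```text
t 3.95 pos [ 629.2 -299.1  128.3] yaw 60.54 q [-0.21  0.58  0.07 -0.   -1.06 -1.87] F [ 0.4 -0.3  0.8] w 85.2
d [ 0.1083  0.0011 -0.001 ] w [-0.36  0.01 -0.09]
```

View pics/a_top.png

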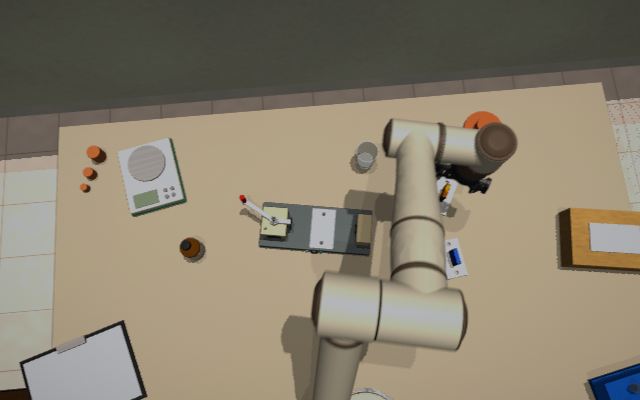

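View pics/a_side.png

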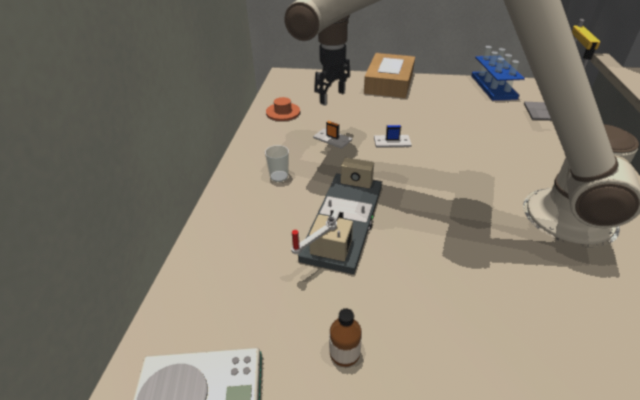

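Call:
arm_command([
  {"dx": 0.02, "dy": 0.0011, "dz": -0.001, "wx": -0.4, "wy": 0, "wz": -0.1, "gripper": -1},
  {"dx": 0.04, "dy": 0.0011, "dz": -0.001, "wx": -0.4, "wy": 0, "wz": -0.1, "gripper": -1},
  {"dx": 0.06, "dy": 0.0011, "dz": -0.001, "wx": -0.4, "wy": 0, "wz": -0.1, "gripper": -1},
  {"dx": 0.08, "dy": 0.0011, "dz": -0.001, "wx": -0.4, "wy": 0, "wz": -0.1, "gripper": -1},
  {"dx": 0.095, "dy": 0.0011, "dz": -0.001, "wx": -0.4, "wy": 0, "wz": -0.1, "gripper": -1},
  {"dx": 0.105, "dy": 0.0011, "dz": -0.001, "wx": -0.4, "wy": 0, "wz": -0.1, "gripper": -1},
  {"dx": 0.1083, "dy": 0.0011, "dz": -0.001, "wx": -0.4, "wy": 0, "wz": -0.1, "gripper": -1},
  {"dx": 0.1083, "dy": 0.0011, "dz": -0.001, "wx": -0.4, "wy": 0, "wz": -0.1, "gripper": -1},
])

```text
clock: 4.85
position: [626.7, -298.8, 15.1]
ee_rot: [0.177, 0.687, -0.178, 0.682]
contact_force: [-0.3, 0.5, 0.6]
gripper_width: 85.2
```

```bash
python3 -c "
from h import *
go([628.9,-297.5,20],60.9)
g=cam('side');cv2.imwrite('pics/b_side.png',cv2.resize(g['img'][60:180,260:450,::-1],(760,480),interpolation=2))"
```

```text
t 4.85 pos [ 626.7 -298.8   15.1] yaw 60.93 q [-0.21  0.7  -0.03  0.   -0.85 -1.87] F [-0.3  0.5  0.6] w 85.2
d [-0.0049  0.0022  0.0013] w [ 0.03 -0.42  0.13]
```

View pics/b_side.png

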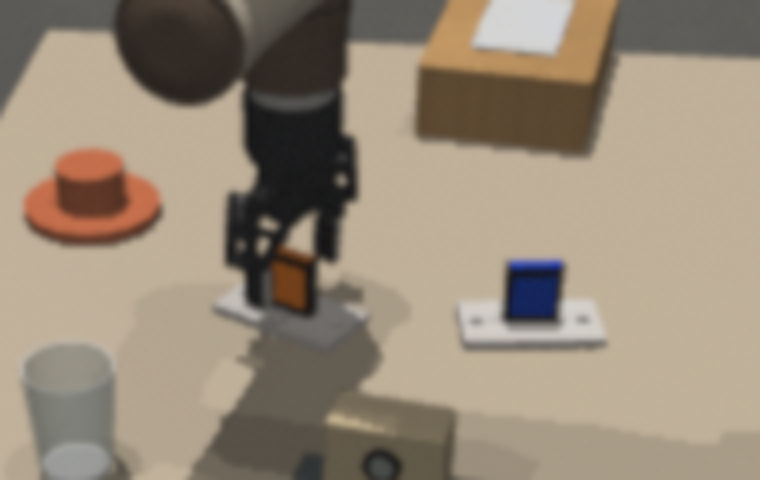

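Call:
arm_command([
  {"dx": -0.005, "dy": 0.0022, "dz": 0.0013, "wx": 0, "wy": -0.4, "wz": 0.1, "gripper": -1},
  {"dx": -0.005, "dy": 0.0022, "dz": 0.0013, "wx": 0, "wy": -0.4, "wz": 0.1, "gripper": -1},
  {"dx": -0.005, "dy": 0.0022, "dz": 0.0013, "wx": 0, "wy": -0.4, "wz": 0.1, "gripper": -1},
  {"dx": -0.005, "dy": 0.0022, "dz": 0.0013, "wx": 0, "wy": -0.4, "wz": 0.1, "gripper": 1},
  {"dx": -0.005, "dy": 0.0022, "dz": 0.0013, "wx": 0, "wy": -0.4, "wz": 0.1, "gripper": 1},
  {"dx": -0.005, "dy": 0.0022, "dz": 0.0013, "wx": 0, "wy": -0.4, "wz": 0.1, "gripper": 1},
  {"dx": -0.005, "dy": 0.0022, "dz": 0.0013, "wx": 0, "wy": -0.4, "wz": 0.1, "gripper": 1},
  {"dx": -0.005, "dy": 0.0022, "dz": 0.0013, "wx": 0, "wy": -0.4, "wz": 0.1, "gripper": 1},
])

```text
clock: 5.7
position: [629.3, -297.7, 20.6]
ee_rot: [0.177, 0.684, -0.178, 0.685]
contact_force: [0.3, 0.2, 0.7]
gripper_width: 12.4
```

```bash
python3 -c "
from h import *
go([628.9,-297.5,110],60.9)"
```

```text
t 5.70 pos [ 629.3 -297.7   20.6] yaw 60.93 q [-0.21  0.69 -0.03  0.   -0.85 -1.87] F [0.3 0.2 0.7] w 12.4
d [-0.0894 -0.     -0.0004] w [0.03 0.04 0.02]
```

Call:
arm_command([
  {"dx": -0.01, "dy": 0, "dz": 0, "wx": 0, "wy": 0, "wz": 0, "gripper": 1},
  {"dx": -0.03, "dy": 0, "dz": 0, "wx": 0, "wy": 0, "wz": 0, "gripper": 1},
  {"dx": -0.055, "dy": 0, "dz": 0, "wx": 0, "wy": 0, "wz": 0, "gripper": 1},
  {"dx": -0.08, "dy": 0, "dz": 0, "wx": 0, "wy": 0, "wz": 0, "gripper": 1},
  {"dx": -0.105, "dy": 0, "dz": 0, "wx": 0, "wy": 0, "wz": 0, "gripper": 1},
  {"dx": -0.125, "dy": 0, "dz": 0, "wx": 0, "wy": 0, "wz": 0, "gripper": 1},
  {"dx": -0.13, "dy": 0, "dz": 0, "wx": 0, "wy": 0, "wz": 0, "gripper": 1},
  {"dx": -0.13, "dy": 0, "dz": 0, "wx": 0, "wy": 0, "wz": 0, "gripper": 1},
])

```text
clock: 6.5
position: [629.3, -297.5, 151.4]
ee_rot: [0.178, 0.684, -0.178, 0.685]
contact_force: [-0.4, -0.4, -3.0]
gripper_width: 11.3
```

```bash
python3 -c "
from h import *
s=place([559.78,84.98,-.1707],[[0,-20,0]])[0];print(s)
go([s[0],s[1],150],90-9.78)"
```

```text
[556.38255566  65.27067804   0.        ]
t 6.50 pos [ 629.3 -297.5  151.4] yaw 60.92 q [-0.21  0.56  0.09  0.   -1.1  -1.87] F [-0.4 -0.4 -3. ] w 11.3
d [ 0.001   0.2816 -0.2401] w [-1.93e+01  1.10e-01 -1.00e-02]
```

Call:
arm_command([
  {"dx": 0, "dy": 0.025, "dz": -0.021, "wx": -2, "wy": 0, "wz": 0, "gripper": 1},
  {"dx": 0, "dy": 0.06, "dz": -0.051, "wx": -4, "wy": 0, "wz": 0, "gripper": 1},
  {"dx": 0, "dy": 0.096, "dz": -0.082, "wx": -7, "wy": 0, "wz": 0, "gripper": 1},
  {"dx": 0, "dy": 0.132, "dz": -0.113, "wx": -10, "wy": 0, "wz": 0, "gripper": 1},
  {"dx": 0, "dy": 0.168, "dz": -0.143, "wx": -13, "wy": 0, "wz": 0, "gripper": 1},
  {"dx": 0, "dy": 0.204, "dz": -0.174, "wx": -16, "wy": 0, "wz": 0, "gripper": 1},
  {"dx": 0, "dy": 0.24, "dz": -0.205, "wx": -18, "wy": 0, "wz": 0, "gripper": 1},
  {"dx": 0, "dy": 0.265, "dz": -0.226, "wx": -19.3, "wy": 0, "wz": 0, "gripper": 1},
])

```text
clock: 7.3
position: [558.6, 46.2, 149.4]
ee_rot: [0.059, 0.705, -0.06, 0.704]
contact_force: [0.2, -0.0, -1.3]
gripper_width: 11.4
```

```bash
python3 -c "
from h import *
go([556.4,65.3,110],90-9.78)"
```

```text
t 7.30 pos [558.6  46.2 149.4] yaw 80.36 q [ 0.37  0.35 -0.27  0.   -0.96 -2.11] F [ 0.2 -0.  -1.3] w 11.4
d [ 0.0394  0.0185 -0.0054] w [ 0.14 -0.07  0.07]
```

Call:
arm_command([
  {"dx": 0, "dy": 0.009, "dz": -0.003, "wx": 0.1, "wy": 0, "wz": 0, "gripper": 1},
  {"dx": 0, "dy": 0.0185, "dz": -0.0054, "wx": 0.1, "wy": 0, "wz": 0, "gripper": 1},
  {"dx": 0.015, "dy": 0.0185, "dz": -0.0054, "wx": 0.1, "wy": 0, "wz": 0, "gripper": 1},
  {"dx": 0.035, "dy": 0.0185, "dz": -0.0054, "wx": 0.1, "wy": 0, "wz": 0, "gripper": 1},
  {"dx": 0.055, "dy": 0.0185, "dz": -0.0054, "wx": 0.1, "wy": 0, "wz": 0, "gripper": 1},
  {"dx": 0.064, "dy": 0.0185, "dz": -0.0054, "wx": 0.1, "wy": 0, "wz": 0, "gripper": 1},
  {"dx": 0.064, "dy": 0.0185, "dz": -0.0054, "wx": 0.1, "wy": 0, "wz": 0, "gripper": 1},
  {"dx": 0.064, "dy": 0.0185, "dz": -0.0054, "wx": 0.1, "wy": 0, "wz": 0, "gripper": 1},
])

```text
clock: 8.1
position: [556.9, 64.9, 85.7]
ee_rot: [0.06, 0.705, -0.061, 0.704]
contact_force: [0.5, 1.1, -1.4]
gripper_width: 11.9
```

```bash
cat > look.py <<'E'
from h import *
import sys
B=[559.78,84.98,-.1707]
go([556.4,65.3,75],90-9.78)
s=arm.read_state();zb=s["position"][2]-20.6;tag=sys.argv[1]
R4=lambda cx,cy,sx,sy,z:np.array([[cx-sx/2,cy-sy/2,z],[cx+sx/2,cy-sy/2,z],[cx+sx/2,cy+sy/2,z],[cx-sx/2,cy+sy/2,z]])
circ=lambda cx,cy,r,z:np.array([[cx+r*np.cos(a),cy+r*np.sin(a),z] for a in np.linspace(0,6.28,24)])
A=[s["position"][0],s["position"][1],-.1707]
for c,win in(("top",(240,180,150,90)),("side",(280,140,130,120))):
    g=cam(c);u,v,w,h=win;k=min(800/w,600/h);im=cv2.resize(g["img"][v:v+h,u:u+w,::-1].copy(),None,fx=k,fy=k,interpolation=2)
    raw=im.copy()
    def L(P,col):cv2.polylines(im,[np.round((proj(g,P)-[u,v]+.5)*k).astype(int)],True,col,1)
    for P in(R4(0,0,110,60,8),R4(0,0,110,60,0),R4(0,0,44,12,58),circ(42,0,5,8),circ(-42,0,5,8)):L(place(A,P,zb),(0,0,255))
    for P in(circ(42,-20,4,25),circ(-42,-20,4,25),circ(42,-20,2,45),circ(-42,-20,2,45)):L(place(B,P),(0,255,0))
    cv2.imwrite(f"pics/{tag}_{c}.png",im)
    cv2.imwrite(f"pics/{tag}_{c}_raw.png",raw)
    m=models.cut_out(c,"amber");print(c,[(d["conf"],d["extent"],d["mask"].sum()) for d in m[:2]])
    try: print(fit([(g,m[0]["mask"])],CAR,A,zb))
    except Exception as e: print(e)
E
python3 look.py p1
```

```text
t 8.10 pos [556.9  64.9  85.7] yaw 80.23 q [ 0.41  0.43 -0.34  0.   -0.81 -2.15] F [ 0.5  1.1 -1.4] w 11.9
d [ 0.0107  0.0003 -0.0006] w [ 0.01 -0.04  0.07]
top [(0.72, [312.2, 226.0, 333.2, 245.0], np.int64(327)), (0.68, [181.0, 234.8, 208.4, 262.7], np.int64(455))]
(array([ 5.58220135e+02,  6.63564012e+01, -9.28766613e-02]), np.float64(359.42635909265664), [np.float64(327.0)])
side [(0.75, [266.2, 144.1, 288.8, 179.8], np.int64(726)), (0.67, [322.2, 175.2, 372.4, 204.9], np.int64(799))]
(array([ 5.56922725e+02,  6.49033435e+01, -1.70700000e-01]), np.float64(726.0), [np.float64(726.0)])
```

View pics/p1_top.png

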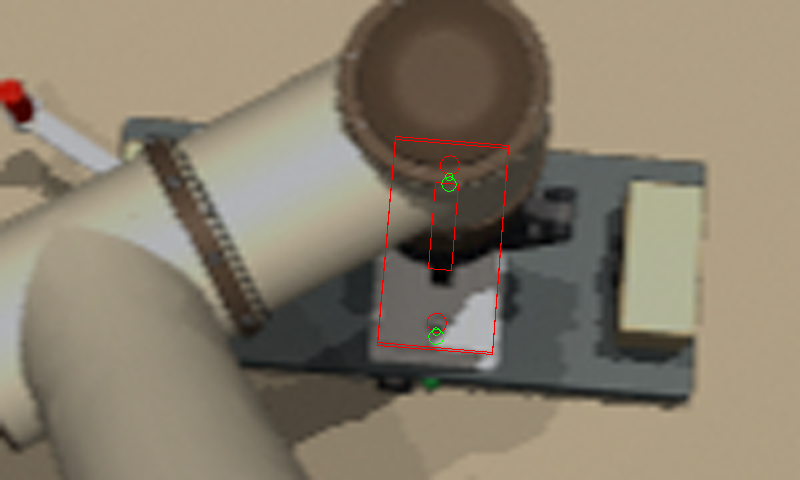

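View pics/p1_side.png

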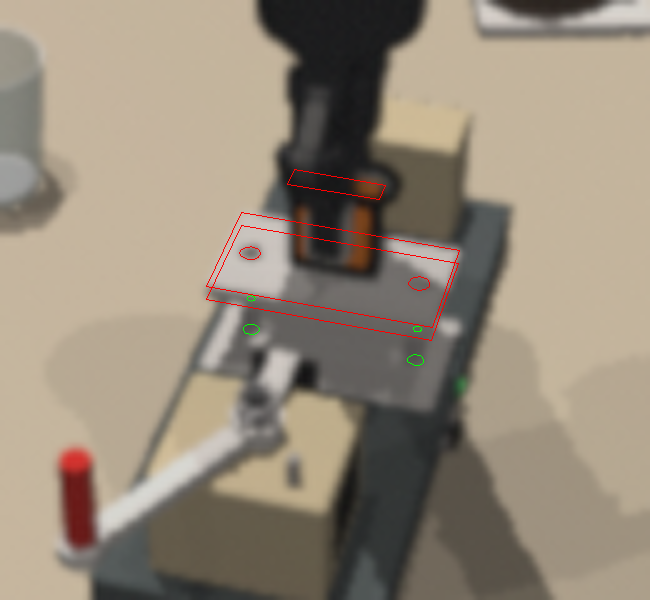

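```bash
python3 - <<'E'
from h import *
g=cam("side");s=arm.read_state();zb=s["position"][2]-20.6
for d in models.cut_out("side","amber")[:3]:
    print(d["conf"],d["extent"])
    if d["extent"][0]>300 and d["extent"][1]>150:
        m=d["mask"]
        v=g["img"][:,:,::-1].copy();v[m]=(255,0,255);cv2.imwrite("pics/mm.png",cv2.resize(v[140:260,280:410],(650,600),interpolation=0))
        # plate only in model
        print(fit([(g,m)],CAR,[556.5,65,-.17],zb))
E
```

```text
0.57 [323.5, 174.9, 368.6, 205.2]
(array([ 5.55465899e+02,  6.67034442e+01, -1.95099467e-01]), np.float64(238.75803152633605), [np.float64(900.0)])
```

View pics/mm.png

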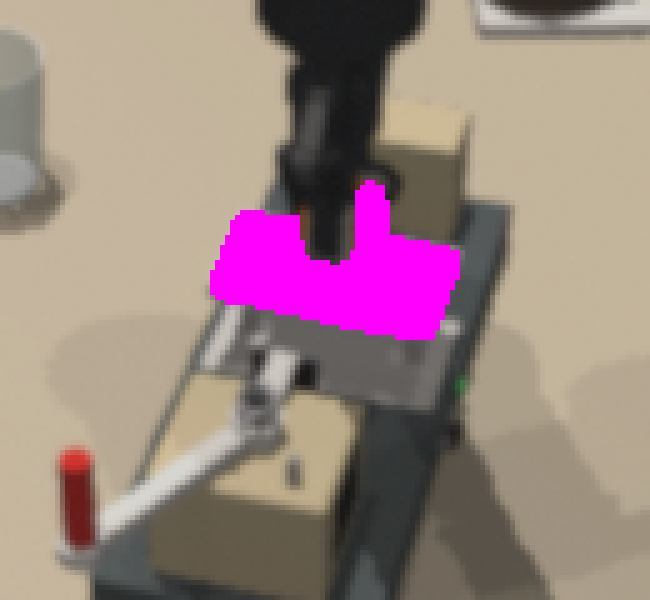

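View pics/p1_side_raw.png

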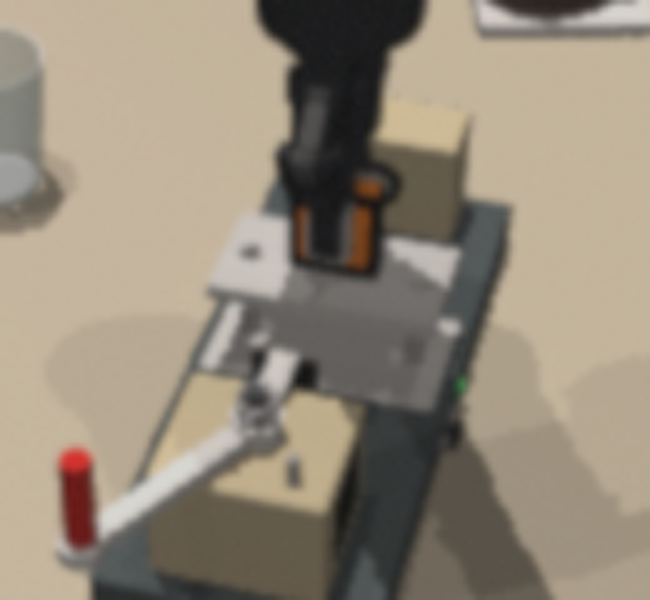

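Call:
arm_command([
  {"dx": 0.005, "dy": 0.0003, "dz": -0.0005, "wx": 0, "wy": 0, "wz": 0, "gripper": 1},
  {"dx": 0.012, "dy": 0.0003, "dz": -0.0005, "wx": 0, "wy": 0, "wz": 0, "gripper": 1},
  {"dx": 0.016, "dy": 0.0003, "dz": -0.0005, "wx": 0, "wy": 0, "wz": 0, "gripper": 1},
  {"dx": 0.018, "dy": 0.0003, "dz": -0.0005, "wx": 0, "wy": 0, "wz": 0, "gripper": 1},
  {"dx": 0.02, "dy": 0.0003, "dz": -0.0005, "wx": 0, "wy": 0, "wz": 0, "gripper": 1},
  {"dx": 0.022, "dy": 0.0003, "dz": -0.0005, "wx": 0, "wy": 0, "wz": 0, "gripper": 1},
  {"dx": 0.022, "dy": 0.0003, "dz": -0.0005, "wx": 0, "wy": 0, "wz": 0, "gripper": 1},
  {"dx": 0.022, "dy": 0.0003, "dz": -0.0005, "wx": 0, "wy": 0, "wz": 0, "gripper": 1},
])

```text
clock: 9.2
position: [556.3, 65.8, 64.2]
ee_rot: [0.06, 0.705, -0.06, 0.705]
contact_force: [-0.6, -0.4, -2.2]
gripper_width: 11.6
```

```bash
python3 look.py p2
```

```text
t 9.20 pos [556.3  65.8  64.2] yaw 80.27 q [ 0.41  0.45 -0.36  0.   -0.76 -2.15] F [-0.6 -0.4 -2.2] w 11.6
d [-0.0108 -0.0005  0.0002] w [0.05 0.01 0.03]
top [(0.52, [312.8, 229.1, 332.5, 245.2], np.int64(333))]
(array([ 5.57216080e+02,  6.52208502e+01, -1.12950363e-01]), np.float64(341.6529796232218), [np.float64(333.0)])
side [(0.74, [322.4, 182.9, 370.9, 213.5], np.int64(868))]
(array([ 5.54450229e+02,  6.64786986e+01, -1.60692470e-01]), np.float64(225.00366013071897), [np.float64(868.0)])
```

View pics/p2_side.png

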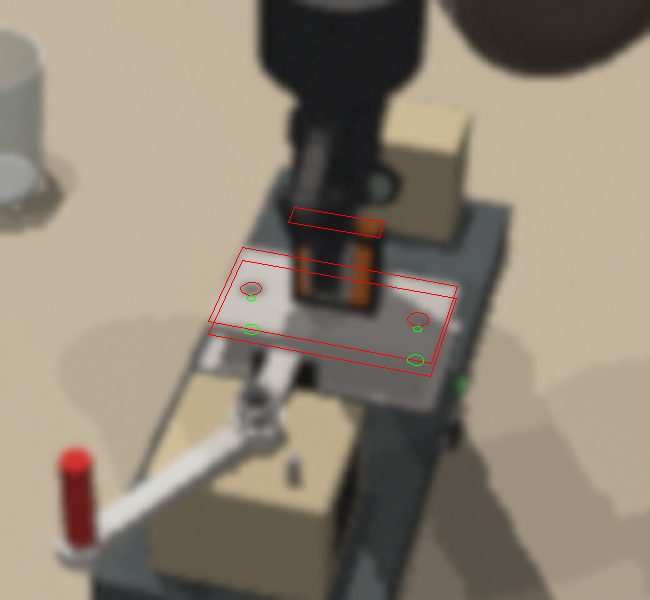

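View pics/p2_top_raw.png

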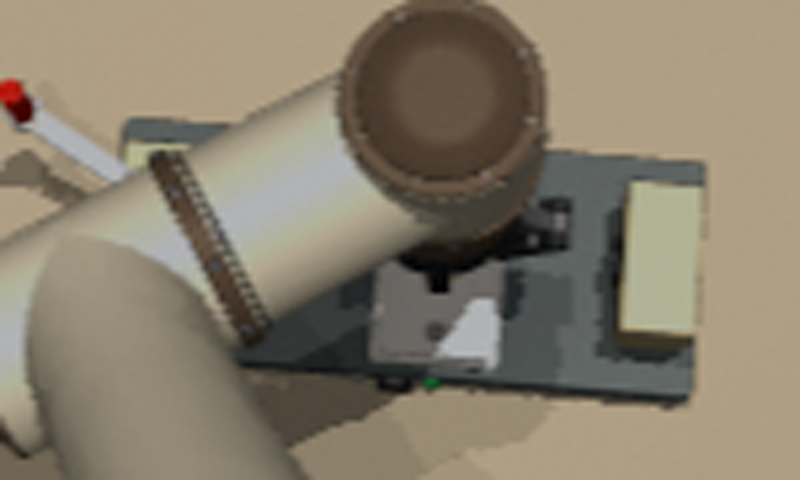

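View pics/p2_side_raw.png

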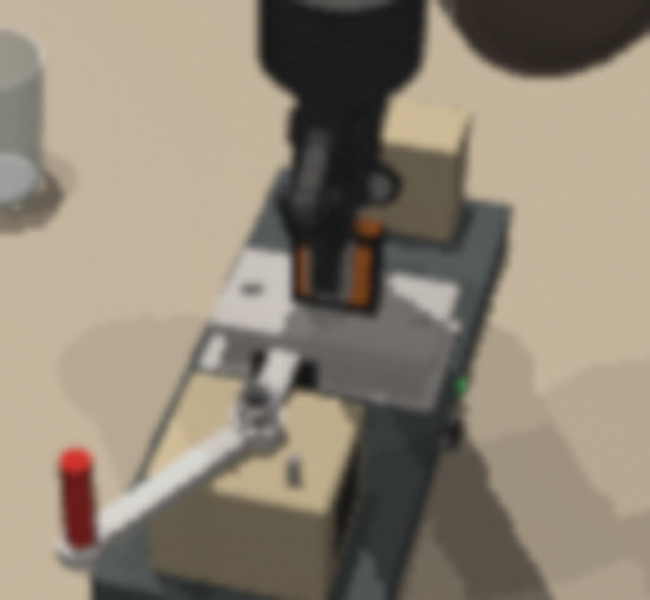

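Call:
arm_command([
  {"dx": 0.003, "dy": -0.0004, "dz": 0.0, "wx": 0, "wy": 0, "wz": 0, "gripper": 1},
  {"dx": 0.005, "dy": -0.0004, "dz": 0.0, "wx": 0, "wy": 0, "wz": 0, "gripper": 1},
  {"dx": 0.007, "dy": -0.0004, "dz": 0.0, "wx": 0, "wy": 0, "wz": 0, "gripper": 1},
  {"dx": 0.009, "dy": -0.0004, "dz": 0.0, "wx": 0, "wy": 0, "wz": 0, "gripper": 1},
  {"dx": 0.011, "dy": -0.0004, "dz": 0.0, "wx": 0, "wy": 0, "wz": 0, "gripper": 1},
  {"dx": 0.012, "dy": -0.0004, "dz": 0.0, "wx": 0, "wy": 0, "wz": 0, "gripper": 1},
  {"dx": 0.012, "dy": -0.0004, "dz": 0.0, "wx": 0, "wy": 0, "wz": 0, "gripper": 1},
  {"dx": 0.012, "dy": -0.0004, "dz": 0.0, "wx": 0, "wy": 0, "wz": 0, "gripper": 1},
])

```text
clock: 10.2
position: [556.6, 65.6, 52.3]
ee_rot: [0.06, 0.704, -0.06, 0.705]
contact_force: [1.8, 0.0, -1.4]
gripper_width: 11.3
```

```bash
python3 -c "
from h import *
go([556.4,65.3,45.6],80.2)"
```

```text
t 10.20 pos [556.6  65.6  52.3] yaw 80.27 q [ 0.41  0.47 -0.37  0.   -0.73 -2.15] F [ 1.8  0.  -1.4] w 11.3
d [ 0.0067 -0.0003 -0.0002] w [ 0.07  0.06 -0.01]
```

Entering the pins with little force. Continue to the base.

Call:
arm_command([
  {"dx": 0.002, "dy": 0, "dz": 0.0, "wx": 0, "wy": 0, "wz": 0, "gripper": 1},
  {"dx": 0.003, "dy": 0, "dz": 0.0, "wx": 0, "wy": 0, "wz": 0, "gripper": 1},
  {"dx": 0.004, "dy": 0, "dz": 0.0, "wx": 0, "wy": 0, "wz": 0, "gripper": 1},
  {"dx": 0.005, "dy": 0, "dz": 0.0, "wx": 0, "wy": 0, "wz": 0, "gripper": 1},
  {"dx": 0.006, "dy": 0, "dz": 0.0, "wx": 0, "wy": 0, "wz": 0, "gripper": 1},
  {"dx": 0.007, "dy": 0, "dz": 0.0, "wx": 0, "wy": 0, "wz": 0, "gripper": 1},
  {"dx": 0.007, "dy": 0, "dz": 0.0, "wx": 0, "wy": 0, "wz": 0, "gripper": 1},
  {"dx": 0.007, "dy": 0, "dz": 0.0, "wx": 0, "wy": 0, "wz": 0, "gripper": 1},
])

```text
clock: 11.0
position: [556.7, 65.6, 45.7]
ee_rot: [0.06, 0.704, -0.06, 0.705]
contact_force: [0.1, -0.1, 2.4]
gripper_width: 11.3
```

```bash
python3 look.py p3
```

```text
t 11.00 pos [556.7  65.6  45.7] yaw 80.28 q [ 0.41  0.48 -0.38  0.   -0.71 -2.15] F [ 0.1 -0.1  2.4] w 11.3
d [-0.0293 -0.0004 -0.0002] w [ 0.06  0.07 -0.01]
top [(0.84, [312.0, 233.5, 331.4, 247.1], np.int64(324))]
(array([ 5.56174909e+02,  6.55101454e+01, -1.17725282e-01]), np.float64(337.9118339100346), [np.float64(324.0)])
side [(0.76, [323.7, 190.7, 371.4, 218.6], np.int64(787)), (0.62, [290.1, 210.5, 346.1, 255.5], np.int64(764))]
(array([ 5.55347786e+02,  6.58298341e+01, -1.79082575e-01]), np.float64(241.61444059976932), [np.float64(787.0)])
```

View pics/p3_side_raw.png

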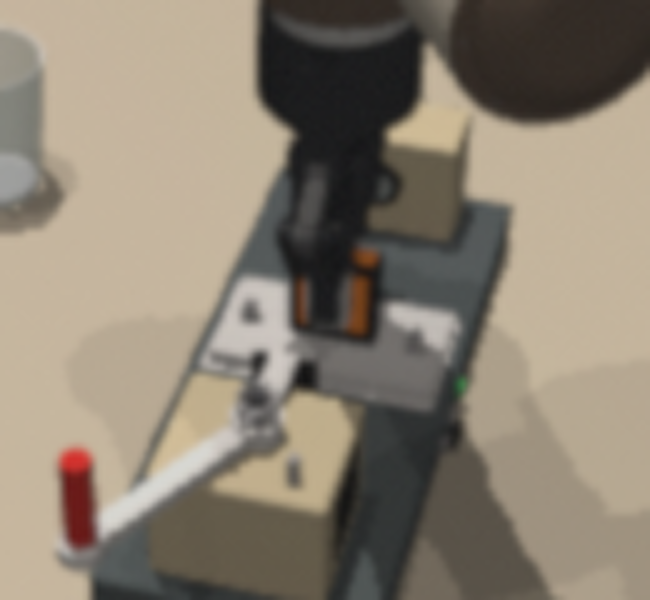

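Call:
arm_command([
  {"dx": 0.001, "dy": 0, "dz": 0.0, "wx": 0, "wy": 0, "wz": 0, "gripper": 1},
  {"dx": 0.001, "dy": 0, "dz": 0.0, "wx": 0, "wy": 0, "wz": 0, "gripper": 1},
  {"dx": 0.001, "dy": 0, "dz": 0.0, "wx": 0, "wy": 0, "wz": 0, "gripper": -1},
  {"dx": 0.0, "dy": 0, "dz": 0.0, "wx": 0, "wy": 0, "wz": 0, "gripper": -1},
  {"dx": 0.0, "dy": 0, "dz": 0.0, "wx": 0, "wy": 0, "wz": 0, "gripper": -1},
  {"dx": 0.0, "dy": 0, "dz": 0.0, "wx": 0, "wy": 0, "wz": 0, "gripper": -1},
  {"dx": 0.0, "dy": 0, "dz": 0.0, "wx": 0, "wy": 0, "wz": 0, "gripper": -1},
  {"dx": 0.0, "dy": 0, "dz": 0.0, "wx": 0, "wy": 0, "wz": 0, "gripper": -1},
])

```text
clock: 12.0
position: [556.6, 65.6, 45.5]
ee_rot: [0.06, 0.704, -0.06, 0.705]
contact_force: [0.2, -0.2, -0.5]
gripper_width: 85.3
```

```bash
python3 -c "
from h import *
go([556.4,65.3,200],80.2)"
```

```text
t 12.00 pos [556.6  65.6  45.5] yaw 80.28 q [ 0.41  0.48 -0.38  0.   -0.71 -2.15] F [ 0.2 -0.2 -0.5] w 85.3
d [-0.1545 -0.0003 -0.    ] w [ 0.08  0.06 -0.  ]
```

Call:
arm_command([
  {"dx": -0.01, "dy": 0, "dz": 0.0, "wx": 0, "wy": 0, "wz": 0, "gripper": -1},
  {"dx": -0.03, "dy": 0, "dz": 0.0, "wx": 0, "wy": 0, "wz": 0, "gripper": -1},
  {"dx": -0.055, "dy": 0, "dz": 0.0, "wx": 0, "wy": 0, "wz": 0, "gripper": -1},
  {"dx": -0.085, "dy": 0, "dz": 0.0, "wx": 0, "wy": 0, "wz": 0, "gripper": -1},
  {"dx": -0.115, "dy": 0, "dz": 0.0, "wx": 0, "wy": 0, "wz": 0, "gripper": -1},
  {"dx": -0.14, "dy": 0, "dz": 0.0, "wx": 0, "wy": 0, "wz": 0, "gripper": -1},
  {"dx": -0.155, "dy": 0, "dz": 0.0, "wx": 0, "wy": 0, "wz": 0, "gripper": -1},
  {"dx": -0.155, "dy": 0, "dz": 0.0, "wx": 0, "wy": 0, "wz": 0, "gripper": -1},
])

```text
clock: 12.8
position: [557.9, 66.0, 204.0]
ee_rot: [0.061, 0.702, -0.059, 0.707]
contact_force: [0.1, -0.5, -0.2]
gripper_width: 85.8
```

```bash
python3 - <<'E'
from h import *
B=[559.78,84.98,-.1707]
piv=place(B,[[0,115,0]])[0];p0=place(B,[[48,203,0]])[0];p1=place(B,[[-48,203,0]])[0];print(piv,p0,p1)
go([p0[0],p0[1],200],141.6)
im={}
for c,win in(("top",(240,180,150,90)),("side",(280,140,130,120))):
    g=cam(c);u,v,w,h=win;k=min(800/w,600/h);cv2.imwrite(f"pics/p4_{c}.png",cv2.resize(g["img"][v:v+h,u:u+w,::-1],None,fx=k,fy=k,interpolation=2))
    if c=="side":
        m=models.cut_out(c,"amber");print([(d["conf"],d["extent"]) for d in m[:2]])
        print(fit([(g,m[0]["mask"])],CAR,[556.5,65.4,-.17],25))
E
```

```text
[579.31530494 198.30860125   0.        ] [641.56643272 276.87575144   0.        ] [546.96168734 293.18348427   0.        ]
t 12.80 pos [557.9  66.  204. ] yaw 80.30 q [ 0.41  0.3  -0.2   0.   -1.07 -2.15] F [ 0.1 -0.5 -0.2] w 85.8
d [0.005  0.222  0.0469] w [-6.13e+01  4.60e-01  5.00e-02]
[(0.62, [325.3, 188.5, 365.4, 221.2])]
(array([ 5.55473616e+02,  6.64307056e+01, -2.03112591e-01]), np.float64(96.4644521337947), [np.float64(921.0)])
```

View pics/p4_side.png

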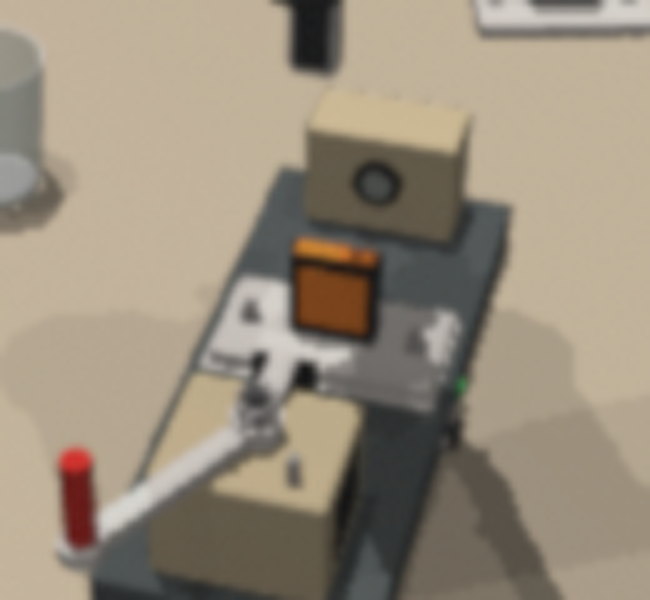

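Call:
arm_command([
  {"dx": 0, "dy": 0.02, "dz": 0.005, "wx": -7, "wy": 0, "wz": 0, "gripper": -1},
  {"dx": 0, "dy": 0.05, "dz": 0.011, "wx": -15, "wy": 0, "wz": 0, "gripper": -1},
  {"dx": 0, "dy": 0.085, "dz": 0.018, "wx": -23, "wy": 0, "wz": 0, "gripper": -1},
  {"dx": 0, "dy": 0.12, "dz": 0.025, "wx": -31, "wy": 0, "wz": 0, "gripper": -1},
  {"dx": 0, "dy": 0.155, "dz": 0.033, "wx": -39, "wy": 0, "wz": 0, "gripper": -1},
  {"dx": 0, "dy": 0.19, "dz": 0.04, "wx": -47, "wy": 0, "wz": 0, "gripper": -1},
  {"dx": 0, "dy": 0.215, "dz": 0.045, "wx": -55, "wy": 0, "wz": 0, "gripper": -1},
  {"dx": 0, "dy": 0.222, "dz": 0.047, "wx": -61.3, "wy": 0, "wz": 0, "gripper": -1},
])

```text
clock: 13.75
position: [639.5, 278.6, 196.6]
ee_rot: [-0.31, 0.637, 0.31, 0.634]
contact_force: [-0.5, -0.8, -0.5]
gripper_width: 85.5
```

```bash
python3 - <<'E'
from h import *
go([641.6,276.9,105],141.6)
for c in("top","side"):
    g=cam(c);
    for d in models.cut_out(c,"amber")[:2]:print(c,d["conf"],d["extent"])
    cv2.imwrite(f"pics/p5_{c}.png",g["img"][:,:,::-1])
E
```

```text
t 13.75 pos [639.5 278.6 196.6] yaw 141.97 q [ 0.64  0.53  0.16 -0.   -1.2  -1.31] F [-0.5 -0.8 -0.5] w 85.5
d [ 0.0915 -0.0029  0.0004] w [ 0.37 -0.23 -0.09]
top 0.62 [312.7, 208.1, 335.8, 244.8]
side 0.78 [322.0, 186.3, 369.3, 220.3]
```

View pics/p5_side.png

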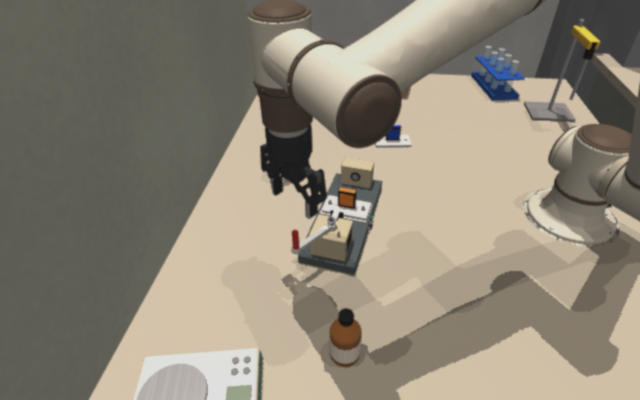

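View pics/p5_top.png

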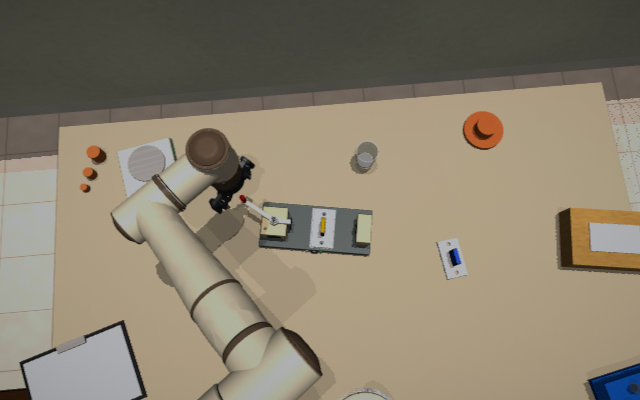

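Call:
arm_command([
  {"dx": 0.01, "dy": -0.002, "dz": 0.0004, "wx": 0.4, "wy": 0, "wz": 0, "gripper": -1},
  {"dx": 0.028, "dy": -0.003, "dz": 0.0004, "wx": 0.4, "wy": 0, "wz": 0, "gripper": -1},
  {"dx": 0.046, "dy": -0.003, "dz": 0.0004, "wx": 0.4, "wy": 0, "wz": 0, "gripper": -1},
  {"dx": 0.064, "dy": -0.003, "dz": 0.0004, "wx": 0.4, "wy": 0, "wz": 0, "gripper": -1},
  {"dx": 0.08, "dy": -0.003, "dz": 0.0004, "wx": 0.4, "wy": 0, "wz": 0, "gripper": -1},
  {"dx": 0.089, "dy": -0.003, "dz": 0.0004, "wx": 0.4, "wy": 0, "wz": 0, "gripper": -1},
  {"dx": 0.0905, "dy": -0.003, "dz": 0.0004, "wx": 0.4, "wy": 0, "wz": 0, "gripper": -1},
  {"dx": 0.0905, "dy": -0.003, "dz": 0.0004, "wx": 0.4, "wy": 0, "wz": 0, "gripper": -1},
])

```text
clock: 14.75
position: [641.4, 273.7, 107.6]
ee_rot: [-0.305, 0.64, 0.304, 0.637]
contact_force: [-0.2, 1.2, -0.1]
gripper_width: 85.3
```

```bash
python3 - <<'E'
from h import *
go([641.6,276.9,105],141.6)
g=cam("side");cv2.imwrite("pics/p6.png",cv2.resize(g["img"][170:290,250:400,::-1],(750,600),interpolation=2))
E
```

```text
t 14.75 pos [641.4 273.7 107.6] yaw 140.98 q [ 0.63  0.6   0.05 -0.   -1.02 -1.32] F [-0.2  1.2 -0.1] w 85.3
d [0.0026 0.0019 0.0026] w [-0.62 -0.2  -0.06]
```

View pics/p6.png

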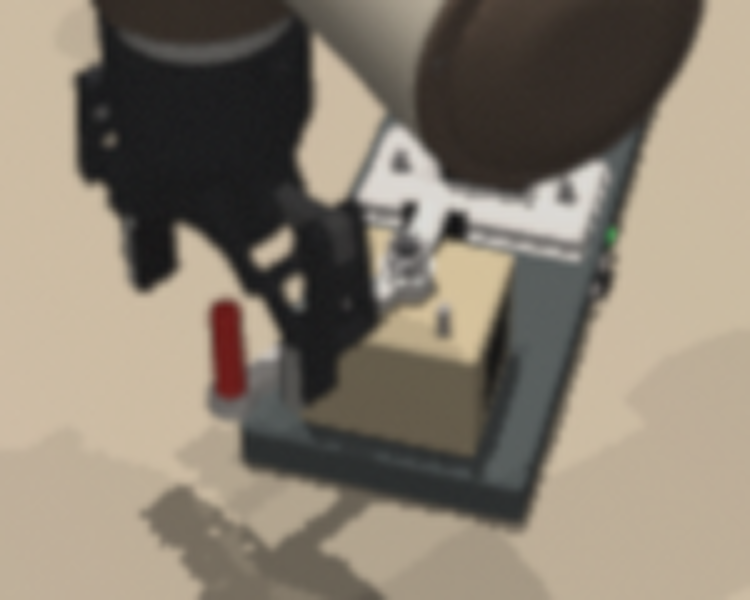

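Call:
arm_command([
  {"dx": 0.0016, "dy": 0.0019, "dz": 0.0026, "wx": -0.6, "wy": 0, "wz": 0, "gripper": -1},
  {"dx": 0.0016, "dy": 0.0019, "dz": 0.0026, "wx": -0.6, "wy": 0, "wz": 0, "gripper": -1},
  {"dx": 0.0016, "dy": 0.0019, "dz": 0.0026, "wx": -0.6, "wy": 0, "wz": 0, "gripper": 1},
  {"dx": 0.0016, "dy": 0.0019, "dz": 0.0026, "wx": -0.6, "wy": 0, "wz": 0, "gripper": 1},
  {"dx": 0.0016, "dy": 0.0019, "dz": 0.0026, "wx": -0.6, "wy": 0, "wz": 0, "gripper": 1},
  {"dx": 0.0016, "dy": 0.0019, "dz": 0.0026, "wx": -0.6, "wy": 0, "wz": 0, "gripper": 1},
  {"dx": 0.0016, "dy": 0.0019, "dz": 0.0026, "wx": -0.6, "wy": 0, "wz": 0, "gripper": 1},
  {"dx": 0.0016, "dy": 0.0019, "dz": 0.0026, "wx": -0.6, "wy": 0, "wz": 0, "gripper": 1},
])

```text
clock: 15.6
position: [641.5, 277.5, 106.8]
ee_rot: [-0.308, 0.638, 0.308, 0.636]
contact_force: [-3.2, 1.2, 1.2]
gripper_width: 12.4
```

```bash
cat > arc.py <<'E'
from h import *
s=arm.read_state();print(s["clock"],np.round(s["position"],1),np.round(s["joints"],2),np.round(s["contact_force"],1),s["gripper_width"])
R=Ro.from_quat(s["ee_rot"]).as_matrix();piv=np.array([579.3,198.3]);r=s["position"][:2]-piv
a=np.arctan2(r[1],r[0]);th=a-(np.arctan2(88,48)-.1707);print("radius",np.hypot(*r),"theta est",th,"yaw",np.degrees(np.arctan2(R[1,1],R[0,1])))
import sys
for t in map(float,sys.argv[1:]):
    b=np.arctan2(88,48)-.1707+t;p=piv+100*np.array([np.cos(b),np.sin(b)])
    d=R.T@np.array([*(p-s["position"][:2]),0])/1000
    w=Ro.from_matrix(R.T@Rt(b+np.pi/2)).as_rotvec(degrees=True)
    print(t,p,np.round(d,4),np.round(w,1))
E
python3 arc.py 0 .06 .12 .18 .24 .30 .36 .42 .48
python3 - <<'E'
from h import *
for c,win in(("top",(190,150,150,120)),("side",(250,170,150,120))):
    g=cam(c);u,v,w,h=win;cv2.imwrite(f"pics/p7_{c}.png",cv2.resize(g["img"][v:v+h,u:u+w,::-1],(750,600),interpolation=2))
E
```

```text
15.6 [641.5 277.5 106.8] [ 0.64  0.61  0.06 -0.   -1.02 -1.31] [-3.2  1.2  1.2] 12.389513358485695
radius 100.7306696137955 theta est 0.0047603167962174675 yaw 141.60694578565457
0.0 [641.40226078 276.67926515] [ 0.     -0.0005 -0.0007] [-0.  -0.1 -0.1]
0.06 [636.59057548 280.26212516] [ 0.      0.0055 -0.0009] [-3.4 -0.1 -0.1]
0.12 [631.57270597 283.55001003] [ 0.      0.0115 -0.0014] [-6.9 -0.1 -0.1]
0.18 [626.36671117 286.53108692] [ 0.      0.0174 -0.0023] [-10.3  -0.1  -0.1]
0.24 [620.99132704 289.19462718] [ 0.      0.0233 -0.0036] [-13.8  -0.1  -0.1]
0.3 [615.46589915 291.53104493] [ 0.      0.0291 -0.0052] [-17.2  -0.1  -0.1]
0.36 [609.81031307 293.5319316 ] [ 0.0001  0.0347 -0.0071] [-20.6  -0.1  -0.1]
0.42 [604.04492282 295.19008615] [ 0.0001  0.0403 -0.0094] [-24.1  -0.1  -0.1]
0.48 [598.19047757 296.49954102] [ 0.0001  0.0457 -0.012 ] [-27.5  -0.1  -0.1]
```

View pics/p7_side.png

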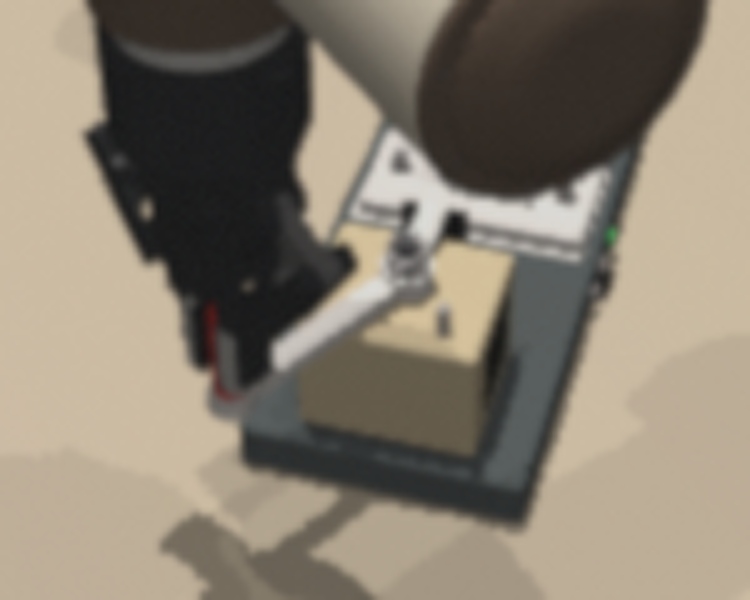

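Call:
arm_command([
  {"dx": 0, "dy": 0.0055, "dz": -0.0009, "wx": -3.4, "wy": 0, "wz": 0, "gripper": 1},
  {"dx": 0, "dy": 0.0115, "dz": -0.0014, "wx": -6.9, "wy": 0, "wz": 0, "gripper": 1},
  {"dx": 0, "dy": 0.0174, "dz": -0.0023, "wx": -10.3, "wy": 0, "wz": 0, "gripper": 1},
  {"dx": 0, "dy": 0.0233, "dz": -0.0036, "wx": -13.8, "wy": 0, "wz": 0, "gripper": 1},
  {"dx": 0, "dy": 0.0291, "dz": -0.0052, "wx": -17.2, "wy": 0, "wz": 0, "gripper": 1},
  {"dx": 0, "dy": 0.0347, "dz": -0.0071, "wx": -20.6, "wy": 0, "wz": 0, "gripper": 1},
  {"dx": 0, "dy": 0.0403, "dz": -0.0094, "wx": -24.1, "wy": 0, "wz": 0, "gripper": 1},
  {"dx": 0, "dy": 0.0457, "dz": -0.012, "wx": -27.5, "wy": 0, "wz": 0, "gripper": 1},
])

```text
clock: 16.5
position: [599.6, 297.2, 106.9]
ee_rot: [-0.451, 0.544, 0.451, 0.545]
contact_force: [4.3, 1.4, -1.8]
gripper_width: 12.8
```

```bash
python3 arc.py .54 .6 .66 .72 .78 .84 .90 .96 1.0
```

```text
16.5 [599.6 297.2 106.9] [ 0.7   0.56 -0.03  0.   -0.98 -0.89] [ 4.3  1.4 -1.8] 12.754329379448732
radius 100.97174573369423 theta est 0.46748650831753025 yaw 169.21280456827225
0.54 [592.26804699 297.45558359] [-0.      0.0073 -0.0011] [-3.3  0.   0. ]
0.6 [586.29894545 298.05477313] [-0.      0.0132 -0.0017] [-6.8  0.   0. ]
0.66 [580.30465527 298.29495321] [-0.      0.0192 -0.0025] [-10.2   0.    0. ]
0.72 [574.30674941 298.17525944] [-0.      0.025  -0.0038] [-13.6   0.    0. ]
0.78 [568.32681386 297.69612259] [-0.      0.0308 -0.0054] [-17.1   0.    0.1]
0.84 [562.38636993 296.85926703] [-0.      0.0365 -0.0073] [-20.5   0.    0.1]
0.9 [556.5067968  295.66770454] [-0.      0.0421 -0.0096] [-24.    0.    0.1]
0.96 [550.7092546  294.12572346] [-0.      0.0475 -0.0122] [-27.4   0.    0.1]
1.0 [546.90011726 292.90574823] [-0.0001  0.051  -0.0141] [-29.7   0.    0.1]
```

Call:
arm_command([
  {"dx": 0, "dy": 0.0073, "dz": -0.0011, "wx": -3.3, "wy": 0, "wz": 0, "gripper": 1},
  {"dx": 0, "dy": 0.0132, "dz": -0.0017, "wx": -6.8, "wy": 0, "wz": 0, "gripper": 1},
  {"dx": 0, "dy": 0.0192, "dz": -0.0025, "wx": -10.2, "wy": 0, "wz": 0, "gripper": 1},
  {"dx": 0, "dy": 0.025, "dz": -0.0038, "wx": -13.6, "wy": 0, "wz": 0, "gripper": 1},
  {"dx": 0, "dy": 0.0308, "dz": -0.0054, "wx": -17.1, "wy": 0, "wz": 0, "gripper": 1},
  {"dx": 0, "dy": 0.0365, "dz": -0.0073, "wx": -20.5, "wy": 0, "wz": 0, "gripper": 1},
  {"dx": 0, "dy": 0.0421, "dz": -0.0096, "wx": -24, "wy": 0, "wz": 0, "gripper": 1},
  {"dx": 0, "dy": 0.0475, "dz": -0.0122, "wx": -27.4, "wy": 0, "wz": 0, "gripper": 1},
])

```text
clock: 17.3
position: [552.2, 295.6, 106.9]
ee_rot: [0.568, -0.42, -0.567, -0.424]
contact_force: [4.4, 4.7, -3.2]
gripper_width: 12.1
```

```bash
python3 arc.py .98 1.0 1.02
```

```text
17.3 [552.2 295.6 106.9] [ 0.75  0.49 -0.15  0.   -0.92 -0.46] [ 4.4  4.7 -3.2] 12.127181318515232
radius 100.97234161566449 theta est 0.9414228169909912 yaw -163.25993744787513
0.98 [548.79858585 293.53478217] [-0.      0.0039 -0.001 ] [-1.   0.1  0.3]
1.0 [546.90011726 292.90574823] [-0.      0.0059 -0.001 ] [-2.2  0.1  0.3]
1.02 [545.0146082  292.23887326] [-0.      0.0079 -0.0011] [-3.3  0.1  0.3]
```

Call:
arm_command([
  {"dx": 0, "dy": 0.0025, "dz": -0.0005, "wx": -0.7, "wy": 0, "wz": 0, "gripper": 1},
  {"dx": 0, "dy": 0.0039, "dz": -0.0008, "wx": -1.2, "wy": 0, "wz": 0, "gripper": 1},
  {"dx": 0, "dy": 0.005, "dz": -0.001, "wx": -1.7, "wy": 0, "wz": 0, "gripper": 1},
  {"dx": 0, "dy": 0.006, "dz": -0.001, "wx": -2.2, "wy": 0, "wz": 0, "gripper": 1},
  {"dx": 0, "dy": 0.007, "dz": -0.001, "wx": -2.7, "wy": 0, "wz": 0, "gripper": 1},
  {"dx": 0, "dy": 0.007, "dz": -0.001, "wx": -2.7, "wy": 0, "wz": 0, "gripper": 1},
  {"dx": 0, "dy": 0.007, "dz": -0.001, "wx": -2.7, "wy": 0, "wz": 0, "gripper": 1},
  {"dx": 0, "dy": 0.007, "dz": -0.001, "wx": -2.7, "wy": 0, "wz": 0, "gripper": 1},
])

```text
clock: 18.1
position: [547.3, 294.0, 106.9]
ee_rot: [0.578, -0.405, -0.576, -0.412]
contact_force: [4.5, 5.4, -3.3]
gripper_width: 12.3
```

```bash
python3 arc.py 1.0 1.02 1.04; python3 - <<'E'
from h import *
for c,win in(("top",(190,150,200,150)),("side",(240,130,180,150))):
    g=cam(c);u,v,w,h=win;cv2.imwrite(f"pics/p8_{c}.png",cv2.resize(g["img"][v:v+h,u:u+w,::-1],(4*w,4*h),interpolation=2))
E
```

```text
18.1 [547.3 294.  106.9] [ 0.75  0.48 -0.17  0.   -0.91 -0.42] [ 4.5  5.4 -3.3] 12.3034277270158
radius 100.94794292673328 theta est 0.9928351306217852 yaw -160.59158666917443
1.0 [546.90011726 292.90574823] [-0.      0.0007 -0.0009] [0.5 0.2 0.6]
1.02 [545.0146082  292.23887326] [-0.      0.0027 -0.0009] [-0.6  0.2  0.6]
1.04 [543.14281283 291.53442399] [-0.      0.0047 -0.001 ] [-1.8  0.2  0.6]
```

View pics/p8_side.png

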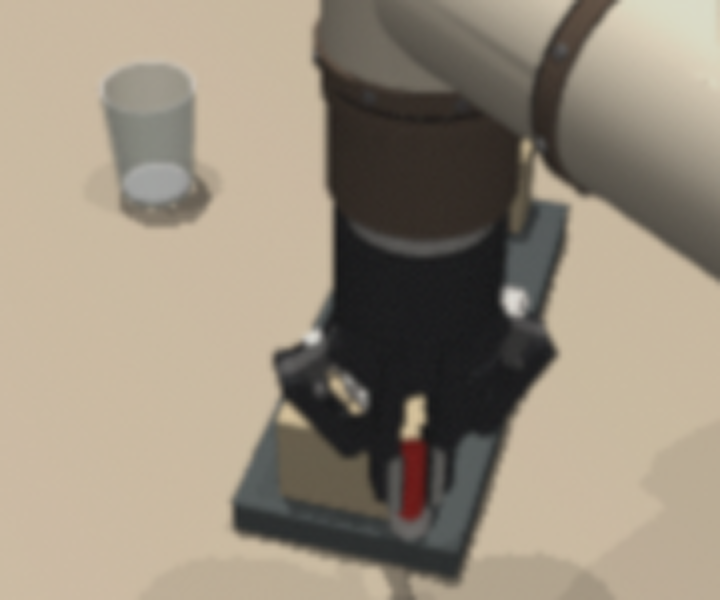

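View pics/p8_top.png

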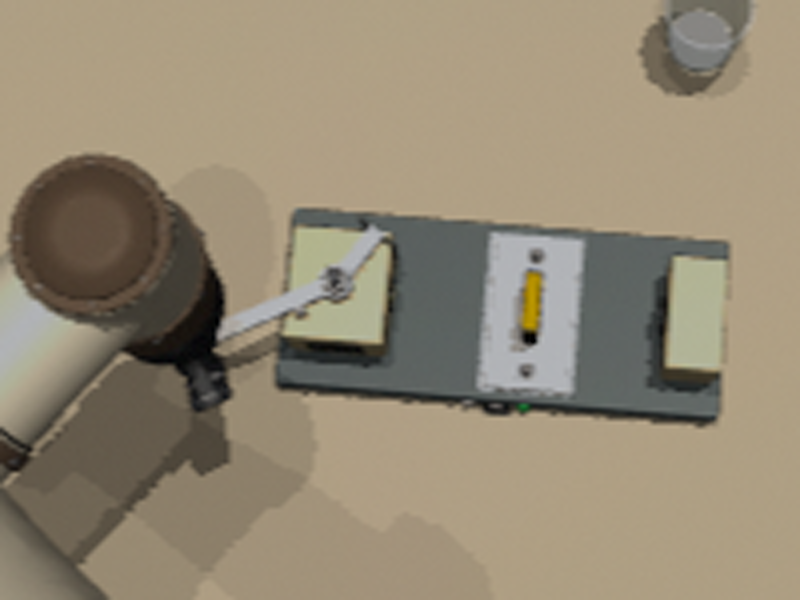

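Call:
arm_command([
  {"dx": 0, "dy": 0.001, "dz": 0, "wx": 0, "wy": 0, "wz": 0, "gripper": 1},
  {"dx": 0, "dy": 0.002, "dz": 0, "wx": 0, "wy": 0, "wz": 0, "gripper": 1},
  {"dx": 0, "dy": 0.003, "dz": 0, "wx": 0, "wy": 0, "wz": 0, "gripper": 1},
  {"dx": 0, "dy": 0.0035, "dz": 0, "wx": 0, "wy": 0, "wz": 0, "gripper": 1},
  {"dx": 0, "dy": 0.0035, "dz": 0, "wx": 0, "wy": 0, "wz": 0, "gripper": 1},
  {"dx": 0, "dy": 0.0035, "dz": 0, "wx": 0, "wy": 0, "wz": 0, "gripper": 1},
  {"dx": 0, "dy": 0.0035, "dz": 0, "wx": 0, "wy": 0, "wz": 0, "gripper": 1},
  {"dx": 0, "dy": 0.0035, "dz": 0, "wx": 0, "wy": 0, "wz": 0, "gripper": 1},
])

```text
clock: 19.0
position: [546.8, 294.0, 107.0]
ee_rot: [0.579, -0.403, -0.575, -0.414]
contact_force: [8.7, 3.5, -5.3]
gripper_width: 12.3
```

```bash
python3 arc.py 1.02 1.04; python3 - <<'E'
from h import *
g=cam("top")
P=place([559.78,84.98,-.1707],[[0,115,96],[-48,203,96],[48-96*.94,203,96]])
im=cv2.resize(g["img"][150:300,190:390,::-1],(800,600),interpolation=2)
q=(proj(g,P)-[190,150]+.5)*4
cv2.line(im,*[tuple(np.round(a).astype(int)) for a in q[:2]],(0,0,255),1)
cv2.imwrite("pics/p9.png",im)
E
```

```text
19.0 [546.8 294.  107. ] [ 0.75  0.48 -0.18  0.   -0.9  -0.42] [ 8.7  3.5 -5.3] 12.303228211771001
radius 101.0165070478654 theta est 0.9974671688203608 yaw -160.6151000562265
1.02 [545.0146082  292.23887326] [-0.      0.0023 -0.001 ] [-0.7  0.2  0.9]
1.04 [543.14281283 291.53442399] [-0.0001  0.0043 -0.0011] [-1.8  0.2  0.9]
```

View pics/p9.png

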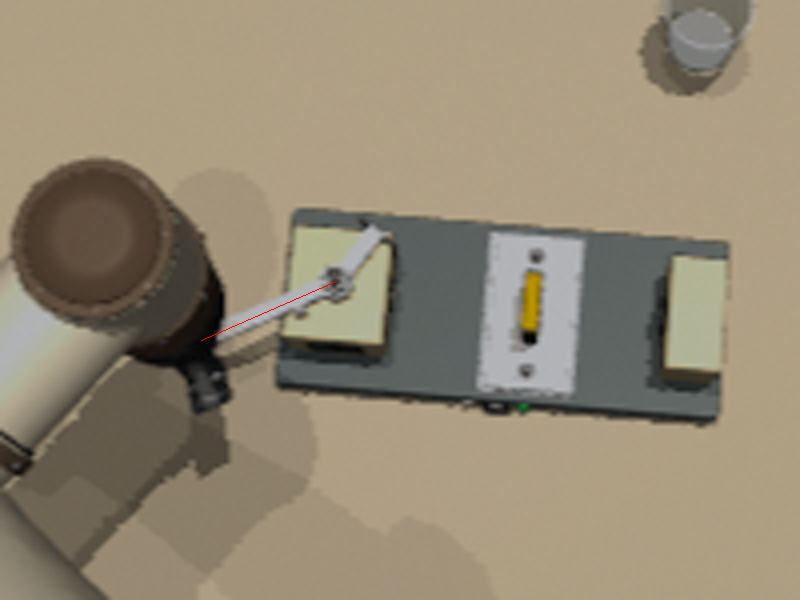

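```bash
python3 - <<'E'
from bench import arm
print(arm.job_done());s=arm.read_state();print(s["clock"],s["position"],s["contact_force"],s["gripper_width"])
E
```

```text
the job is handed in; nothing more can be done
None
the job is handed in; nothing more can be done
```

I fitted the amber carrier over both pins and released it. Then I swung the shutter to its stop by the red post and handed the job in at about 19 s (limit 62 s) with the gripper still holding the post.

- **Carrier:** the side picture taken after release shows both pins standing through the holes. The TCP was 25 mm higher at release than at the pick, which is the height of the bench base. A carrier fit to that side picture was 1–2 mm and about 0.03 rad off the seat. It was rougher than the earlier fits; the earlier ones with the gripper in view were unreliable.
- **Shutter:** the TCP position puts the shutter at about 0.997 rad. A further 3.5 mm of commanded push moved it only 0.5 mm, while the push along the swing rose from about 6 N to about 9 N, so I take it to be at the stop. The gripper reads 12.3 mm on the 14 mm post; it also read a little under the true width (11.3–12.4 mm) on the 12 mm frame.
- **Bystanders:** nothing pushed against the blue carrier, the beaker or the bottle. The later wide pictures showed all three standing where they had been; I did not measure their positions again at the end.

No final reading was possible, because the interface returns nothing once the job is handed in.

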